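Start the tray sealer with rocker, size key and start key

ROBOT

A 6-joint arm with a two-finger parallel gripper is mounted at the origin on the work surface; the furniture and walls round the work are solid. World frame = base frame: x ahead of the robot, y to its left, z up, the work surface at z = 0. Lengths are in m, angles in rad, forces in N, time in s.
With the tool pointing down it reaches from about 0.25 to 0.775 m from the base axis. Payload 4 kg.
Tool frame: the origin (TCP) lies on the mounting face of the last link; the fingertips stand 173 mm ahead of it and the grasp point (between the pads) lies 155 mm ahead of it; x points along the fingers, z is the direction in which the jaws open and shut, and the axes are right-handed (so a half turn about x gives the same grasp; the last joint's range is limited). The gripper opens to 85 mm and grips with 20 to 120 N. Pads are 22 mm wide; open, the fingers measure 114 mm over their backs; the gripper's body (76 mm by 85 mm) begins 54 mm behind the grasp point. The pads swing forward as they close: fully open they stand 13 mm farther back than shut.
Start: joints at [1.102, 0.087, 1.371, -0, 1.684, -0.103], TCP at [0.197, 0.514, 0.405] pointing down, gripper open.
Joint ranges: [-3.1, 3.1], [-0.76, 2.03], [0.27, 2.55], [-1.08, 4.22], [0.17, 2.65], [-2.57, 2.57]. Speed limits (rad/s): [2.79, 2.79, 3.14, 3.14, 3.14, 3.14].

INTERFACE

Orientations are given as a 3x3 rotation matrix whose columns are the frame's x, y, z axes.
In Python, from station import arm, viewer gives the robot as it stands.
- The arm moves only by the shell command python3 -m jog 'ROWS' [OPENING]. ROWS is JSON, a list of rows, each a list of 4 numbers: the shift along the tool's x, y, z normalised to -1 to 1, where 1 is 0.025 m, then the turn about the tool's x normalised to -1 to 1, where 1 is 0.08 rad. In form: [[dx, dy, dz, spin], ...]. A call has 1 to 20 rows; each row shifts and turns the pose as measured when the row begins, along the tool's axes as they then stand; what a row does not reach is not made up. A row lasts 1/12 s, in which the tool goes at most 41.7 mm and 7.16 degrees, less where a joint would pass 70% of its speed; a pose out of reach is approached as far as the arm can. A call with a number of a shift or a turn outside -1 to 1 is refused whole. A call with a gripper value outside its range is refused whole. OPENING is the opening, from -1 (shut) to 1 (fully open), set as the call begins (- or left out, the last holds). The fingers move at their own pace and stop on an object; the grip force is fixed at half the most. Time passes only in rows, so rows that do not move let the fingers close. It gives the time, the measured TCP pose, the force and the opening at its end, in the units of the state.
- arm.state(): the state, without advancing time (a new reading comes with each control period).
- viewer.read_camera(name): name is "side" or "top" or "wrist"; returns the picture (400x640x3 uint8, red, green, blue); there is no depth.
- viewer.get_calibration(name): a dict with "camera_matrix" (3x3 intrinsics, pixels), "R" (3x3) and "t" (3): a world point X has camera coordinates R X + t. Camera axes: x right, y down, z forward; pixel columns grow to the right and rows downward; lengths in m; the calibration is good to about 2 mm. A picture is of the moment at which its call begins: read the wrist's pose just before it. get_calibration takes no time and is no camera call; for the wrist camera it gives the pose at the moment of the call.
- arm.hand_in(): hands the job in, once; it reports no verdict.
The state is a dict: "t": time; "q": joint angles; "dq": joint speeds; "joint_torque": joint torques, N m; "tool_pos": TCP position; "ee_rot": TCP orientation; "force": force on the tool from outside, world axes, zero at the start; "moment": the same for the moment, N m; "opening": finger opening in m.
Only numpy, scipy, OpenCV 4.12 (cv2) and the standard library are available. Lean on these libraries where they do the work, as an engineer would, in place of code of your own. Each camera call takes 0.05 s, during which the arm holds its last target.

TASK

Start the tray sealer by pressing with the tips of the closed fingers: first press down the raised end of its black rocker switch until it is fully over, then push the blue size key fully in so that it stays down, then press the green start key fully and let it come back out. Do not press the yellow or red key, do not press anything out of turn, and leave the cups and the other loose things standing where they are.

Things in the scene. Friction and masses are not known exactly. Their poses are not given: they have to be found in the camera images.
- sealer: tray sealer on four rubber feet, white front deck and steel rear with a dark plate, 220 (x) x 240 (y) mm, fixed to the table. Origin at the centre of its underside, x away from its front edge, y to its left, z up. Deck top 59 mm high from x=-110 to +35 mm; rear plate 70 mm high from x=+35 to +110 mm, with two cups standing on it (tops at 105 mm)
- rocker (a joint): black rocker switch left of the keys, 54 (along sealer x) x 32 mm, 12 mm thick, turning about a level axis along sealer y through its middle, 72.5 mm above the table. 0 = off: the end nearest the sealer's front edge stands up (0.22 rad); 0.44 rad = fully on: that end down. It stays where it is left; about 3 N on the end moves it. Starts at 0 to 0.06
- rocker_on_end (a point): point on the rocker's top face at the white bar mark near its front end, 18 mm from the turning axis; world z about 0.082 off and 0.074 fully on. It moves with the rocker; press here straight down
- blue_key (a joint): blue round push key, cap 33 mm across, flat on top, in a black collar 45 mm across on the sealer's deck. Joint value: 0 out, grows to 0.007 m as the cap is pushed straight down; about 3 N moves it and it stays where it is left
- blue_top (a point): centre of the blue key's flat top, about 17 mm above the deck when out (world z about 0.0755) and 10 mm when fully in; it moves with the cap. The four keys sit in a two by two block, 64 mm apart front to back and 68 mm apart side to side; which colour sits in which place varies
- green_key (a joint): green round push key, cap 33 mm across, flat on top, in a black collar 45 mm across on the sealer's deck. Joint value: 0 out, grows to 0.007 m as the cap is pushed straight down; a spring brings it back out; about 5 N holds it fully in
- green_top (a point): centre of the green key's flat top, about 17 mm above the deck when out (world z about 0.0755) and 10 mm when fully in; it moves with the cap. The four keys sit in a two by two block, 64 mm apart front to back and 68 mm apart side to side; which colour sits in which place varies
- yellow_key (a joint): yellow round push key, cap 33 mm across, flat on top, in a black collar 45 mm across on the sealer's deck. Joint value: 0 out, grows to 0.007 m as the cap is pushed straight down; about 3 N moves it and it stays where it is left
- yellow_top (a point): centre of the yellow key's flat top, about 17 mm above the deck when out (world z about 0.0755) and 10 mm when fully in; it moves with the cap. The four keys sit in a two by two block, 64 mm apart front to back and 68 mm apart side to side; which colour sits in which place varies
- red_key (a joint): red round push key, cap 33 mm across, flat on top, in a black collar 45 mm across on the sealer's deck. Joint value: 0 out, grows to 0.007 m as the cap is pushed straight down; a spring brings it back out; about 5 N holds it fully in
- red_top (a point): centre of the red key's flat top, about 17 mm above the deck when out (world z about 0.0755) and 10 mm when fully in; it moves with the cap. The four keys sit in a two by two block, 64 mm apart front to back and 68 mm apart side to side; which colour sits in which place varies
- blue_cup_01: blue fluted cup, 40 mm across, 35 mm high, loose on the sealer's rear plate; origin at its underside
- hex_cup_01: white six-sided cup with dark rim, 44 mm across, 34 mm high, loose on the sealer's rear plate; origin at its underside
- hex_cup_02: another white six-sided cup, loose on the table; origin at its underside
- blue_cup_02: another blue fluted cup, 33 mm high, loose on the table; origin at its underside
- timer: white wind-up timer, 64 mm across, 38 mm high, loose on the table; origin at its underside

How it is judged:
On the way, in this order (a step that is already met when the one before it is completed fails the run):
1. the rocker is pressed fully over to on (value of joint rocker above 0.36 rad), for 0.2 s.
2. the blue key is pushed fully in (value of joint rocker above 0.36 rad and value of joint blue_key above 0.0052 m), for 0.2 s.
3. the green key is pressed fully (all of step 2 and value of joint green_key above 0.0052 m), for 0.05 s.
At the end, for the whole second after the job is handed in: The rocker stands fully on (over 0.36 of 0.44 rad), the blue key is in (over 5.2 of 7 mm), the green, red and yellow keys are out (under 1.5 mm), and every cup and the timer is within 20 mm of where they stood (all of step 2 and value of joint each of green_key, red_key, yellow_key below 0.0015 m and not (distance of blue_cup_01 from where it was at the start of the episode above 0.02 m) and not (distance of hex_cup_01 from where it was at the start of the episode above 0.02 m) and not (distance of hex_cup_02 from where it was at the start of the episode above 0.02 m) and not (distance of blue_cup_02 from where it was at the start of the episode above 0.02 m) and not (distance of timer from where it was at the start of the episode above 0.02 m)); the robot touches nothing.
It fails at once if the red key is pressed by more than 2.5 mm (value of joint red_key above 0.0025 m).
It fails at once if the yellow key is pressed by more than 1.5 mm (value of joint yellow_key above 0.0015 m).
It fails at once if the blue key is pressed before the rocker is on (value of joint blue_key above 0.0025 m and value of joint rocker below 0.3 rad).
It fails at once if the green key is pressed before the rocker is on and the blue key in (value of joint green_key above 0.0025 m and (value of joint rocker below 0.3 rad or value of joint blue_key below 0.0045 m)).
It fails at once if a cup or the timer is moved or lifted by more than 20 mm (distance of any of blue_cup_01, hex_cup_01, hex_cup_02, blue_cup_02, timer from where it was at the start of the episode above 0.02 m).
It also fails if it takes over 51 s, if anything falls off the work surface, if the arm or the gripper's body presses on something with over 40 N, if the wrist force passes 120 N, or if a joint passes its speed limit or range.

## Working session

There is one attempt and no reset: what is moved stays moved. The work goes in short steps, Python scripts to look and compute and a shell command to move; the robot and the scene stay as the last step left them, time stands still between calls to the robot, and variables do not carry over. Pictures are saved under pics/ and viewed, and the job is handed in when it is done.

```bash
mkdir -p pics; python3 - <<'E'
from station import arm, viewer
import cv2
s=arm.state(); print(s['t'],s['tool_pos'],s['ee_rot'],s['opening'],s['force'])
for n in ['top','side']:
    cv2.imwrite(f'pics/{n}0.png',viewer.read_camera(n)[:,:,::-1]); c=viewer.get_calibration(n); print(n,c)
E
```

```text
0.0 [0.19666866 0.51350705 0.40352729] [[-1.01708742e-03 -9.33855214e-01  3.57649836e-01]
 [-1.99667322e-03  3.57651205e-01  9.33853109e-01]
 [-9.99997489e-01  2.35700394e-04 -2.22836624e-03]] 0.08524902725512315 [ 0.6062657  -0.2100337  -0.70616368]
top {'camera_matrix': array([[458.82584001,   0.        , 329.24637397],
       [  0.        , 458.82584001, 196.99317293],
       [  0.        ,   0.        ,   1.        ]]), 'R': array([[-0.02322646, -0.99888065, -0.04120664],
       [-0.98838817,  0.02913455, -0.14913084],
       [ 0.15016444,  0.03726438, -0.9879585 ]]), 't': array([0.23063238, 0.52219129, 0.91064808])}
side {'camera_matrix': array([[369.81784384,   0.        , 319.07552772],
       [  0.        , 369.81784384, 191.59406154],
       [  0.        ,   0.        ,   1.        ]]), 'R': array([[ 0.87908332, -0.47646759, -0.0138262 ],
       [-0.28535815, -0.50280918, -0.81593729],
       [ 0.38181573,  0.72122227, -0.57797507]]), 't': array([-0.37969033,  0.30169196,  0.6553865 ])}
```

View pics/top0.png

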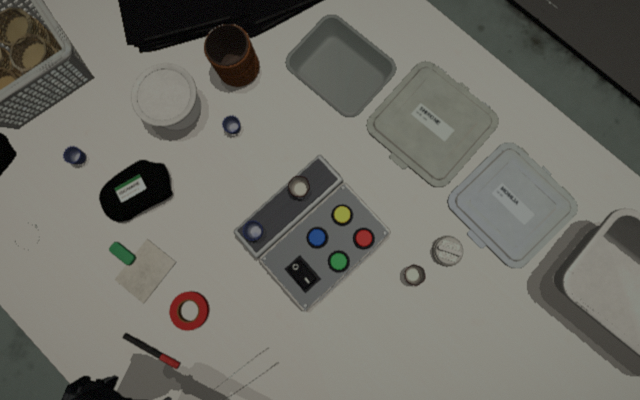

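View pics/side0.png

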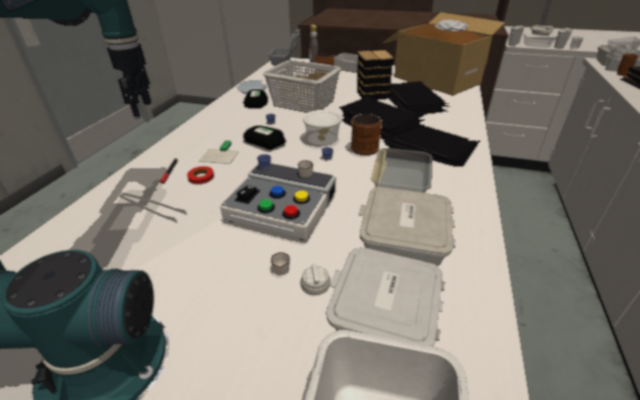

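The top view shows the keys at yellow (342,214), red (364,238), blue (317,237) and green (339,261), with the rocker at about (302,273). The rear plate is at the upper left. I'll enlarge the picture and localise by colour.

```bash
cat > h.py <<'E'
import numpy as np, cv2
def ray(c,uv,z):
    K,R,t=c['camera_matrix'],c['R'],c['t']
    d=R.T@np.linalg.solve(K,[uv[0],uv[1],1]); o=-R.T@t
    return o+d*(z-o[2])/d[2]
def proj(c,X):
    p=c['camera_matrix']@(c['R']@np.array(X)+c['t']); return p[:2]/p[2]
def keys(im,box):
    hsv=cv2.cvtColor(im,cv2.COLOR_RGB2HSV); out={}
    for n,(a,b) in dict(yellow=(22,36),green=(45,85),blue=(100,125)).items():
        out[n]=(hsv[...,0]>=a)&(hsv[...,0]<=b)
    out['red']=(hsv[...,0]<=8)|(hsv[...,0]>=172)
    r={}
    for n,m in out.items():
        m=m&(hsv[...,1]>130)&(hsv[...,2]>50)
        k=np.zeros_like(m); x0,y0,x1,y1=box; k[y0:y1,x0:x1]=1; m=(m&k).astype(np.uint8)
        cn,l,st,ce=cv2.connectedComponentsWithStats(m)
        if cn>1:
            i=1+np.argmax(st[1:,4]); r[n]=(ce[i],st[i])
    return r
E
python3 - <<'E'
from h import *
from station import viewer
P={}
for n,box in dict(top=(270,190,395,310),side=(220,170,340,240)).items():
    im=cv2.imread(f'pics/{n}0.png')[:,:,::-1].copy(); c=viewer.get_calibration(n)
    for k,(ce,st) in keys(im,box).items():
        print(n,k,ce.round(1),st, ray(c,ce,0.0755).round(4)); P[n,k]=ray(c,ce,.0755)
im=cv2.imread('pics/top0.png')[190:320,230:400]; cv2.imwrite('pics/topz.png',cv2.resize(im,None,fx=4.5,fy=4.5,interpolation=cv2.INTER_CUBIC))
E
```

```text
top yellow [341.6 214. ] [333 206  18  17 235] [0.4882 0.1916 0.0755]
top green [338.1 260.9] [330 253  17  17 230] [0.3956 0.2011 0.0755]
top blue [316.4 236.9] [308 229  17  17 230] [0.4438 0.2431 0.0755]
top red [363.3 237.8] [355 230  17  17 231] [0.4397 0.1501 0.0755]
side yellow [301. 196.] [295 191  13  11 130] [0.4808 0.1829 0.0755]
side green [265.4 204.7] [259 200  14  11 117] [0.3893 0.1931 0.0755]
side blue [277.  190.7] [271 186  13  11 109] [0.4372 0.234  0.0755]
side red [290.6 210.6] [284 205  14  12 140] [0.433  0.1421 0.0755]
```

View pics/topz.png

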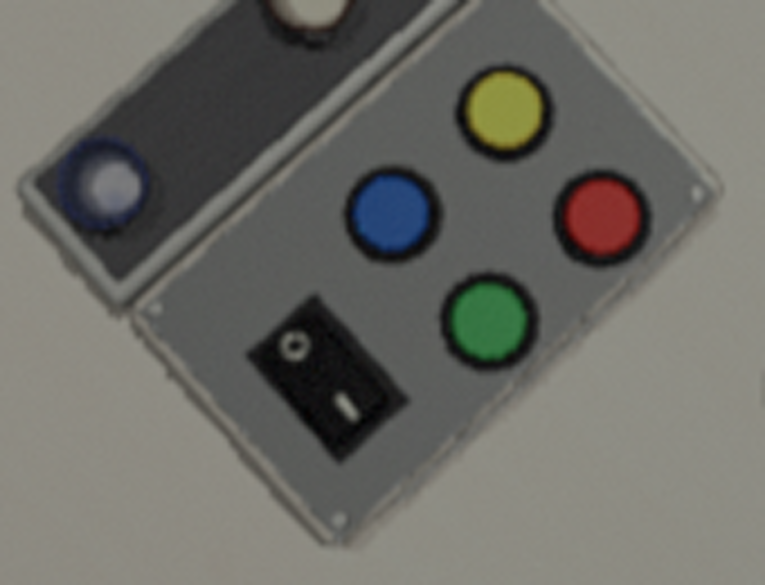

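```bash
python3 -m jog '[[0,-1,-0.56,0],[0,-1,-0.56,0],[0,-1,-0.56,0],[0,-1,-0.56,0],[0,-1,-0.56,0],[0,-1,-0.56,0],[0,-1,-0.56,0],[0,-1,-0.56,0],[0,-1,-0.56,0],[0,-1,-0.56,0],[0,0,0,-1],[0,0,0,-1],[0,0,0,-1],[0,0,0,-1],[0,0,0,-1],[0,0,0,-1],[0,0,0,-1],[0,0,0,-1],[0,0,0,-1],[0,0,0,-1]]' -1
python3 - <<'E'
from h import *
from station import viewer,arm
s=arm.state(); print(s['t'],s['tool_pos'],s['ee_rot'],s['q'],s['opening'])
c=viewer.get_calibration('wrist'); im=viewer.read_camera('wrist'); cv2.imwrite('pics/w1.png',im[:,:,::-1])
np.savez('w1.npz',**c); print(c, -c['R'].T@c['t'])
E
```

```text
t: 1.77
tool_pos: [0.3875, 0.2811, 0.3894]
ee_rot: [[-0.021, -0.89, -0.455], [-0.018, -0.454, 0.891], [-1.0, 0.027, -0.006]]
force: [-0.2, 0.0, 0.2]
opening: -0.0002
1.7667 [0.38749767 0.28108961 0.38939766] [[-0.02080499 -0.89040288 -0.45469755]
 [-0.01779851 -0.45439406  0.89062296]
 [-0.99962511  0.02662234 -0.00639418]] [ 0.5107632  -0.05967429  1.54972659 -0.00538772  1.67839279 -1.53249769] -0.00023990269038056043
{'camera_matrix': array([[352.83688037,   0.        , 318.74470402],
       [  0.        , 352.83688037, 203.80736789],
       [  0.        ,   0.        ,   1.        ]]), 'R': array([[-0.4548536 ,  0.89053949, -0.00690088],
       [ 0.86389703,  0.44310128,  0.23946437],
       [ 0.21631027,  0.10295958, -0.97088063]]), 't': array([-0.07230885, -0.4793024 ,  0.25386574])} [0.32626421 0.25063548 0.36075018]
```

View pics/w1.png

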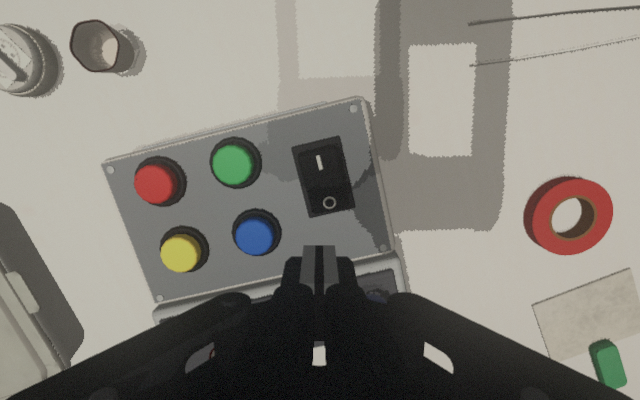

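```bash
cat > m.py <<'E'
import sys
from h import *
from station import viewer,arm
def meas(name,box,bar=None,bz=.082):
    s=arm.state(); c=viewer.get_calibration('wrist'); im=viewer.read_camera('wrist'); cv2.imwrite(f'pics/{name}.png',im[:,:,::-1])
    rep(im,c,s,box,bar,bz); return im,c,s
def rep(im,c,s,box,bar=None,bz=.082):
    R=s['ee_rot']; tip=s['tool_pos']+.173*R[:,0]; print('t',s['t'],'tip',tip.round(4),'F',np.round(s['force'],1), 'tip px',proj(c,tip).round(0))
    pts={k:ray(c,v[0],.0755) for k,v in keys(im,box).items()}
    if bar is not None: pts['bar']=ray(c,bar,bz)
    for k,p in pts.items(): print(k,p.round(4),'delta tool',(R.T@(p-tip)).round(4))
    g=lambda a,b:pts[b]-pts[a]
    for a,b in (('green','blue'),('red','yellow'),('red','green'),('yellow','blue')):
        if a in pts and b in pts: d=g(a,b); print(a,b,np.linalg.norm(d).round(4),np.degrees(np.arctan2(d[1],d[0])).round(1))
E
python3 - <<'E'
from m import *
im=cv2.imread('pics/w1.png')[:,:,::-1].copy(); c=dict(np.load('w1.npz')); s=arm.state()
z=im[100:280,80:420]
g=cv2.cvtColor(im,cv2.COLOR_RGB2GRAY); m=np.zeros_like(g); m[145:180,308:330]=g[145:180,308:330]>150
cc=cv2.connectedComponentsWithStats(m)[3][1:]; print(cc)
rep(im,c,s,(100,120,300,290),cc[0])
t=viewer.get_calibration('top'); print('top bar',ray(t,(307.1,280.2),.082))
print(s['tool_pos'],s['ee_rot'][:,1])
E
```

```text
[[318.7804878  162.07317073]]
t 1.8167 tip [0.3838 0.278  0.2163] F [ 0.6 -0.9  0.1] tip px [317. 266.]
yellow [0.4836 0.1949 0.0755] delta tool [ 0.1401 -0.0547 -0.1186]
green [0.4008 0.2161 0.0755] delta tool [ 0.1415  0.0094 -0.0619]
blue [0.4406 0.2447 0.0755] delta tool [ 0.1401 -0.0391 -0.0547]
red [0.4367 0.1522 0.0755] delta tool [ 0.1419  0.0066 -0.1352]
bar [0.3581 0.2648 0.082 ] delta tool [0.135  0.0253 0.0009]
green blue 0.0491 35.7
red yellow 0.0635 42.3
red green 0.0733 119.4
yellow blue 0.0658 130.8
top bar [0.35976067 0.2623149  0.082     ]
[0.38745767 0.28107555 0.38923391] [-0.88925    -0.45662337  0.02700996]
```

The wrist view shows red (154,184), yellow (181,253), green (232,163), blue (254,236) and the white bar on the rocker (319,162). It agrees with the top view to about 3–4 mm. Next I'll spin the last 14°, move over the bar and go lower, then measure again.

```bash
python3 -m jog '[[0,0,0,-1],[0,0,0,-1],[0,0,0,-1],[0.6,0.5,0,0],[0.6,0.5,0,0],[0.6,0,0,0],[0.6,0,0,0],[0,0,0,0],[0,0,0,0]]'
python3 - <<'E'
from m import *
im,c,s=meas('w2',(0,0,640,400)); print(s['ee_rot']); np.savez('w2.npz',**c)
E
```

```text
t: 2.57
tool_pos: [0.3657, 0.2624, 0.3252]
ee_rot: [[-0.025, -0.757, -0.653], [-0.02, -0.653, 0.757], [-0.999, 0.032, 0.001]]
force: [-0.7, -0.6, 1.6]
opening: -0.0003
t 2.5667 tip [0.3614 0.2589 0.1523] F [-0.7 -0.6  1.6] tip px [317. 265.]
yellow [0.4819 0.1937 0.0755] delta tool [ 0.075  -0.0511 -0.1282]
green [0.3928 0.2182 0.0755] delta tool [ 0.0768  0.0003 -0.0515]
blue [0.4359 0.2411 0.0755] delta tool [ 0.0752 -0.0473 -0.0623]
red [0.3007 0.4557 0.0755] delta tool [ 0.0743 -0.0851  0.1885]
green blue 0.0488 28.0
red yellow 0.3185 -55.3
red green 0.2547 -68.8
yellow blue 0.066 134.1
[[-0.02519799 -0.75665862 -0.65332442]
 [-0.02017461 -0.65301393  0.75707713]
 [-0.99947889  0.03225739  0.00118935]]
```

View pics/w2.png

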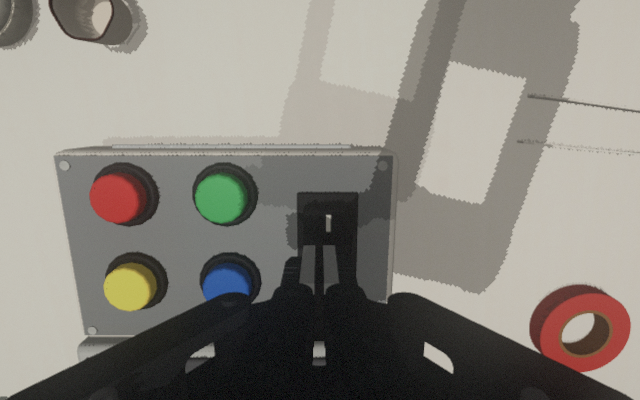

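```bash
python3 - <<'E'
from m import *
im=cv2.imread('pics/w2.png')[:,:,::-1].copy(); c=dict(np.load('w2.npz')); s=arm.state()
g=cv2.cvtColor(im,cv2.COLOR_RGB2GRAY); m=np.zeros_like(g); m[210:236,318:340]=g[210:236,318:340]>110
n,l,st,ce=cv2.connectedComponentsWithStats(m); print(st,ce)
rep(im,c,s,(80,150,270,330),ce[1])
print({k:v for k,v in keys(im,(80,150,270,330)).items()})
# rocker outline far end corners
for uv in ((298,193),(357,193)): p=ray(c,uv,.082);print(p, s['ee_rot'].T@(p-s['tool_pos']))
E
```

```text
[[     0      0    640    400 255978]
 [   326    215      5      4     16]
 [   327    219      2      2      2]
 [   327    225      3      3      4]] [[319.49924994 199.49838658]
 [328.3125     216.1875    ]
 [327.5        219.5       ]
 [328.25       226.        ]]
t 2.6167 tip [0.3612 0.2588 0.1521] F [-0.3 -0.7 -0.4] tip px [317. 265.]
yellow [0.4819 0.1937 0.0755] delta tool [ 0.0748 -0.0513 -0.1283]
green [0.3928 0.2182 0.0755] delta tool [ 0.0766  0.0002 -0.0515]
blue [0.4359 0.2411 0.0755] delta tool [ 0.075  -0.0474 -0.0624]
red [0.4357 0.1526 0.0755] delta tool [ 0.0768  0.0105 -0.1292]
bar [0.3546 0.2623 0.082 ] delta tool [0.0702 0.0005 0.0069]
green blue 0.0488 28.0
red yellow 0.0618 41.6
red green 0.0783 123.2
yellow blue 0.066 134.1
{'yellow': (array([129.95870361, 286.3805541 ]), array([ 104,  263,   53,   48, 1913], dtype=int32)), 'green': (array([238.14285714, 213.71428571]), array([237, 212,   4,   5,   7], dtype=int32)), 'blue': (array([226.01258851, 281.19276161]), array([ 202,  263,   50,   38, 1271], dtype=int32)), 'red': (array([116.52371826, 198.15812171]), array([  90,  174,   57,   50, 2087], dtype=int32))}
[0.35561157 0.23817747 0.082     ] [ 0.24366024  0.01544999 -0.01206292]
[0.33163479 0.26595905 0.082     ] [0.2437094  0.0154443  0.02463449]
```

```bash
sed -i 's/\[...,1\]>130/[...,1]>90/' h.py; python3 -m jog '[[0.6,0,0.2,0],[0.6,0,0.05,0],[0.5,0,0,0],[0.2,0,0,0],[0,0,0,0]]'
python3 - <<'E'
from m import *
im=cv2.imread('pics/w2.png')[:,:,::-1].copy(); c=dict(np.load('w2.npz')); s=arm.state()
rep(im,c,s,(80,150,270,330),(328.2,223)); print(keys(im,(80,150,270,330))['green'])
im,c,s=meas('w3',(0,0,640,400)); print(s['ee_rot']); np.savez('w3.npz',**c)
E
```

```text
t: 3.03
tool_pos: [0.3626, 0.2677, 0.282]
ee_rot: [[-0.016, -0.759, -0.651], [-0.015, -0.651, 0.759], [-1.0, 0.022, -0.001]]
force: [-0.5, -0.3, -0.8]
opening: -0.0
t 3.0333 tip [0.3597 0.2651 0.1091] F [-0.5 -0.3 -0.8] tip px [327. 239.]
yellow [0.4818 0.1937 0.0755] delta tool [ 0.0326 -0.0469 -0.1337]
green [0.3921 0.2031 0.0755] delta tool [ 0.034   0.015  -0.0681]
blue [0.4357 0.2409 0.0755] delta tool [ 0.0327 -0.0426 -0.0678]
red [0.4347 0.1528 0.0755] delta tool [ 0.034   0.0155 -0.134 ]
bar [0.358  0.2652 0.082 ] delta tool [0.0271 0.0007 0.0012]
green blue 0.0577 41.0
red yellow 0.0624 40.9
red green 0.0659 130.3
yellow blue 0.0661 134.3
(array([220.28784861, 198.1623506 ]), array([ 195,  174,   52,   50, 2008], dtype=int32))
t 3.0333 tip [0.3597 0.2651 0.1091] F [-0.5 -0.3 -0.8] tip px [317. 265.]
yellow [0.4808 0.1939 0.0755] delta tool [ 0.0327 -0.0462 -0.1328]
green [0.3911 0.2033 0.0755] delta tool [ 0.034   0.0157 -0.0673]
blue [0.4327 0.2349 0.0755] delta tool [ 0.0328 -0.0365 -0.0704]
red [0.4338 0.1533 0.0755] delta tool [ 0.034   0.0158 -0.133 ]
green blue 0.0522 37.2
red yellow 0.062 40.8
red green 0.0658 130.5
yellow blue 0.0632 139.5
[[-1.64062123e-02 -7.58708940e-01 -6.51223142e-01]
 [-1.51892192e-02 -6.51046526e-01  7.58885834e-01]
 [-9.99750031e-01  2.23420132e-02 -8.42988890e-04]]
```

View pics/w3.png

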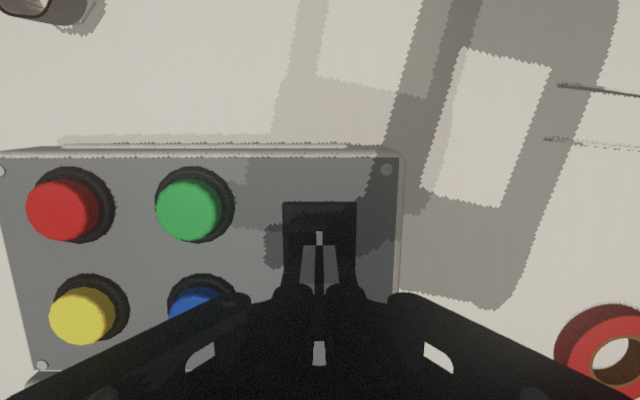

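The bar (319,237) lies just ahead of the fingertips and is centred sideways. I'll press here in small steps.

```bash
python3 -m jog '[[0.4,0.12,0.03,0],[0.4,0,0,0],[0.2,0,0,0],[0.2,0,0,0],[0.1,0,0,0],[0,0,0,0]]'
```

```text
t: 3.58
tool_pos: [0.3604, 0.2662, 0.2516]
ee_rot: [[-0.011, -0.759, -0.651], [-0.013, -0.651, 0.759], [-1.0, 0.016, -0.003]]
force: [-0.7, -0.1, 2.7]
opening: -0.0
```

```bash
python3 -m jog '[[0.15,0,0,0],[0.15,0,0,0],[0.15,0,0,0]]'; python3 -m jog '[[0.15,0,0,0],[0.15,0,0,0],[0.15,0,0,0]]'
```

```text
t: 3.83
tool_pos: [0.3601, 0.2659, 0.2493]
ee_rot: [[-0.012, -0.759, -0.651], [-0.014, -0.651, 0.759], [-1.0, 0.018, -0.003]]
force: [-9.6, -5.1, 21.5]
opening: -0.0004
t: 4.08
tool_pos: [0.3598, 0.2659, 0.2493]
ee_rot: [[-0.01, -0.759, -0.651], [-0.014, -0.651, 0.759], [-1.0, 0.016, -0.004]]
force: [-8.8, -4.1, 20.1]
opening: 0.0001
```

The force points along the slope of a fully tilted rocker, with the tip stopped at z≈0.076. I'll lift and check.

```bash
python3 -m jog '[[-0.8,0,0,0],[-0.8,0,0,0],[-0.4,-0.4,0,0],[0,-1,0,0],[0,0,0,0]]'
python3 - <<'E'
from m import *
im,c,s=meas('w4',(0,0,640,400)); np.savez('w4.npz',**c)
a=cv2.resize(im[120:360,0:420],None,fx=1.8,fy=1.8)[:,:,::-1]; cv2.imwrite('pics/w4z.png',a)
t=viewer.read_camera('side')[150:250,200:350]; cv2.imwrite('pics/s4.png',cv2.resize(t,None,fx=5,fy=5,interpolation=cv2.INTER_CUBIC)[:,:,::-1])
z=cv2.imread('pics/side0.png')[150:250,200:350]; cv2.imwrite('pics/s0z.png',cv2.resize(z,None,fx=5,fy=5,interpolation=cv2.INTER_CUBIC))
E
```

```text
t: 4.5
tool_pos: [0.3874, 0.29, 0.3026]
ee_rot: [[-0.005, -0.759, -0.651], [-0.01, -0.651, 0.759], [-1.0, 0.011, -0.005]]
force: [0.6, 0.5, 0.2]
opening: 0.0001
t 4.5 tip [0.3865 0.2882 0.1297] F [0.6 0.5 0.2] tip px [317. 266.]
yellow [0.4819 0.1944 0.0755] delta tool [ 0.0546 -0.012  -0.133 ]
green [0.3923 0.2036 0.0755] delta tool [ 0.055   0.0501 -0.0677]
blue [0.4389 0.2446 0.0755] delta tool [ 0.0543 -0.012  -0.0669]
red [0.311  0.4457 0.0755] delta tool [ 0.0529 -0.0458  0.169 ]
green blue 0.0621 41.4
red yellow 0.3039 -55.8
red green 0.2554 -71.4
yellow blue 0.0661 130.6
```

View pics/w4z.png

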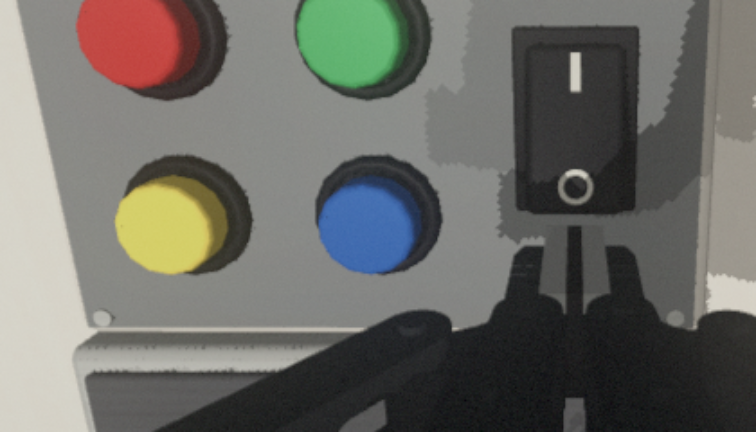

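View pics/s4.png

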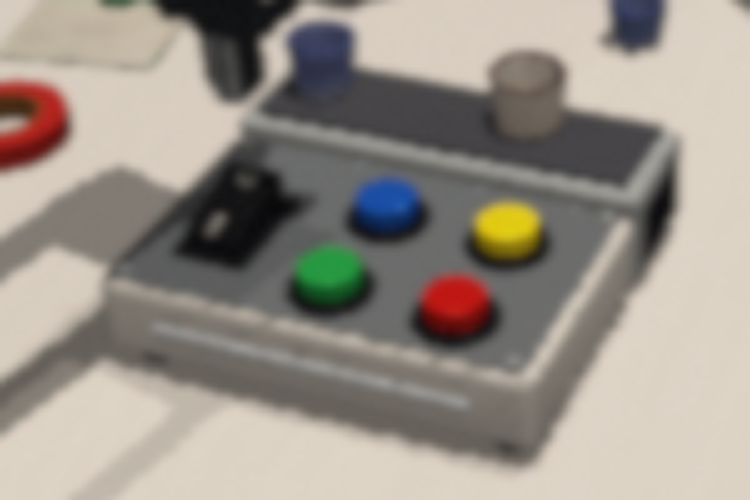

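View pics/s0z.png

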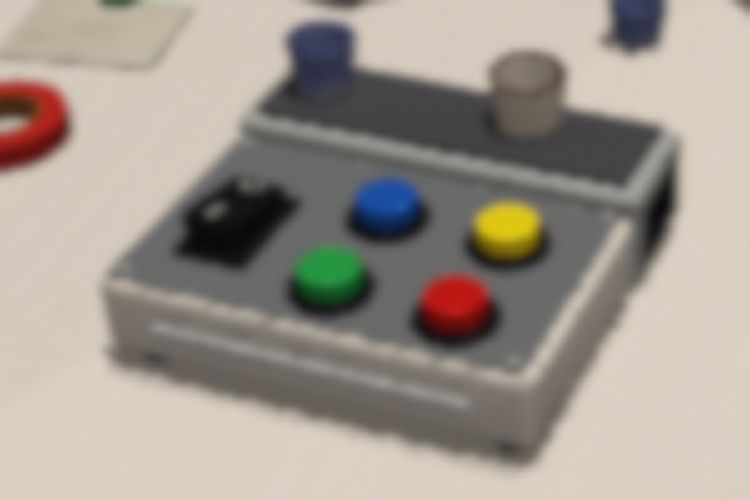

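The bar end is now down and the circle end up, so the rocker has flipped against a hard stop: 20 N with no further travel. The other keys look untouched. Next is blue.

```bash
python3 -m jog '[[0,-0.17,-0.9,0],[0,-0.17,-0.9,0],[0,-0.16,-0.9,0],[0.4,0,0,0],[0.5,0,0,0],[0,0,0,0],[0,0,0,0]]'
python3 - <<'E'
from m import *
c=dict(np.load('w4.npz'))
# rocker check: w4z px -> full
b=(575/1.8,120+72/1.8); o=(575/1.8,120+187/1.8)
for zb,zc in ((.074,.082),(.078,.078),(.082,.074)): print(zb,zc,np.linalg.norm(ray(c,b,zb)[:2]-ray(c,o,zc)[:2]))
im,c,s=meas('w5',(0,0,640,400))
t=viewer.read_camera('top'); cv2.imwrite('pics/t5.png',cv2.resize(t[150:320,230:420],None,fx=4,fy=3.5)[:,:,::-1])
tip=s['tool_pos']+.173*s['ee_rot'][:,0]
for p in ((.4438,.2431,.0755),(.4389,.2446,.0755)): print((s['ee_rot'].T@(np.array(p)-tip)).round(4))
E
```

```text
t: 5.18
tool_pos: [0.4364, 0.2419, 0.2744]
ee_rot: [[-0.017, -0.758, -0.652], [-0.016, -0.652, 0.758], [-1.0, 0.023, -0.001]]
force: [-0.3, 0.3, 1.3]
opening: 0.0001
0.074 0.082 0.03526123438005419
0.078 0.078 0.03710091252689079
0.082 0.074 0.038940608954078845
t 5.1833 tip [0.4335 0.2392 0.1015] F [-0.3  0.3  1.3] tip px [317. 266.]
yellow [0.4828 0.1932 0.0755] delta tool [ 0.0259 -0.0081 -0.067 ]
green [0.393  0.2027 0.0755] delta tool [ 0.0272  0.0538 -0.0013]
blue [0.4337 0.2365 0.0755] delta tool [ 0.026   0.001  -0.0021]
red [0.436  0.1525 0.0755] delta tool [ 0.0273  0.054  -0.0674]
green blue 0.0529 39.7
red yellow 0.062 41.0
red green 0.0661 130.6
yellow blue 0.0655 138.6
[ 0.0257 -0.011  -0.0037]
[ 0.0258 -0.0082  0.0006]
```

View pics/w5.png

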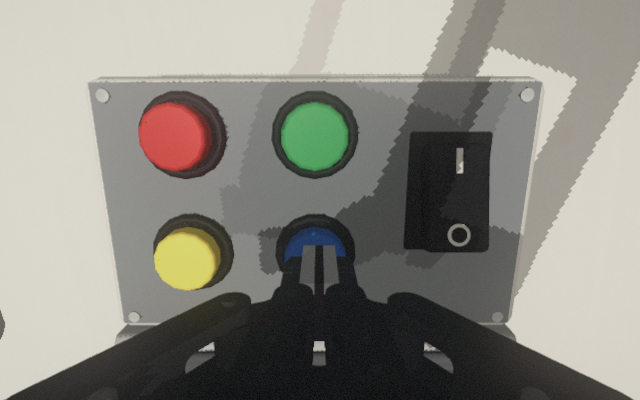

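View pics/t5.png

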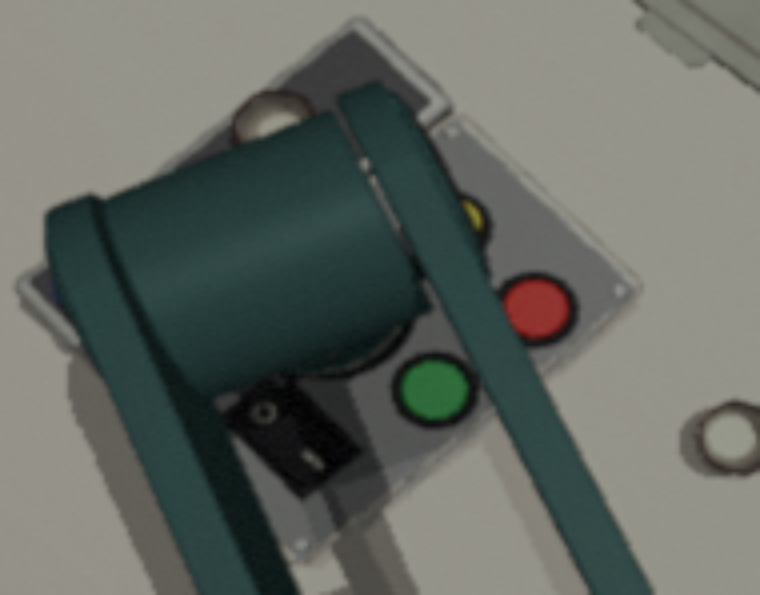

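The blue key is straight ahead sideways (315 vs 317 px) and the tip needs about 9 mm more towards the rear, judging by yellow's row. The bar–circle spacing of 35.3 mm fits "fully on". Pressing blue now.

```bash
python3 -m jog '[[0.2,-0.38,-0.05,0],[0.4,0,0,0],[0.3,0,0,0],[0.1,0,0,0],[0,0,0,0]]'; python3 -m jog '[[0.15,0,0,0],[0.15,0,0,0],[0.15,0,0,0]]'; python3 -m jog '[[0.15,0,0,0],[0.15,0,0,0],[0.15,0,0,0]]'
```

```text
t: 5.7
tool_pos: [0.4444, 0.249, 0.2489]
ee_rot: [[-0.013, -0.756, -0.654], [-0.014, -0.654, 0.756], [-1.0, 0.019, -0.002]]
force: [-0.8, -1.0, 3.1]
opening: 0.0002
t: 5.95
tool_pos: [0.4445, 0.2491, 0.2416]
ee_rot: [[-0.012, -0.756, -0.655], [-0.014, -0.655, 0.756], [-1.0, 0.018, -0.003]]
force: [-11.4, -5.3, 33.7]
opening: 0.0003
t: 6.2
tool_pos: [0.4441, 0.249, 0.2417]
ee_rot: [[-0.01, -0.756, -0.655], [-0.013, -0.655, 0.756], [-1.0, 0.016, -0.004]]
force: [-8.5, -3.1, 17.4]
opening: 0.0002
```

The tip stopped at z 0.0687 against a hard stop, which means the blue key is fully in. I'll lift, move over to green and look.

```bash
python3 -m jog '[[-0.8,0,0,0],[-0.8,0,0,0],[0,0.9,0,0],[0,0.9,0,0],[0,0.4,0,0],[0,0,0,0],[0,0,0,0]]'
python3 - <<'E'
from m import *
im,c,s=meas('w6',(0,0,640,400))
tip=s['tool_pos']+.173*s['ee_rot'][:,0]
print('top-est green',(s['ee_rot'].T@(np.array((.3956,.2011,.0755))-tip)).round(4))
t=viewer.read_camera('side')[150:250,200:350]; cv2.imwrite('pics/s6.png',cv2.resize(t,None,fx=5,fy=5,interpolation=cv2.INTER_CUBIC)[:,:,::-1])
E
```

```text
t: 6.78
tool_pos: [0.4018, 0.2127, 0.2855]
ee_rot: [[-0.004, -0.756, -0.655], [-0.01, -0.655, 0.756], [-1.0, 0.01, -0.005]]
force: [0.8, -0.0, 0.2]
opening: -0.0
t 6.7833 tip [0.401  0.2109 0.1125] F [ 0.8 -0.   0.2] tip px [317. 265.]
yellow [0.4765 0.1827 0.0755] delta tool [ 0.037  -0.0388 -0.0706]
green [0.3922 0.2021 0.0755] delta tool [ 0.0371  0.0121 -0.0007]
red [0.4351 0.1517 0.0755] delta tool [ 0.0375  0.0127 -0.0669]
red yellow 0.0517 36.8
red green 0.0662 130.4
top-est green [ 0.0371  0.0102 -0.0037]
```

View pics/w6.png

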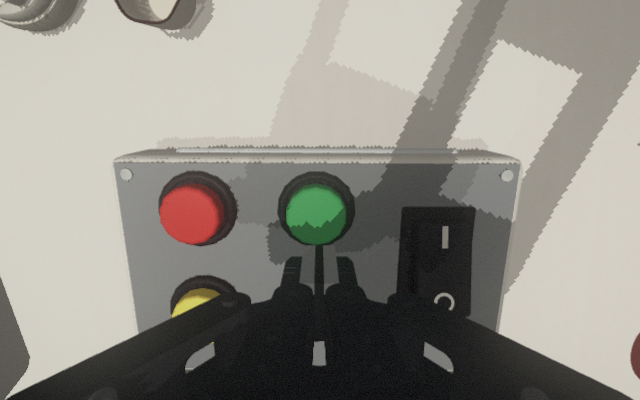

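View pics/s6.png

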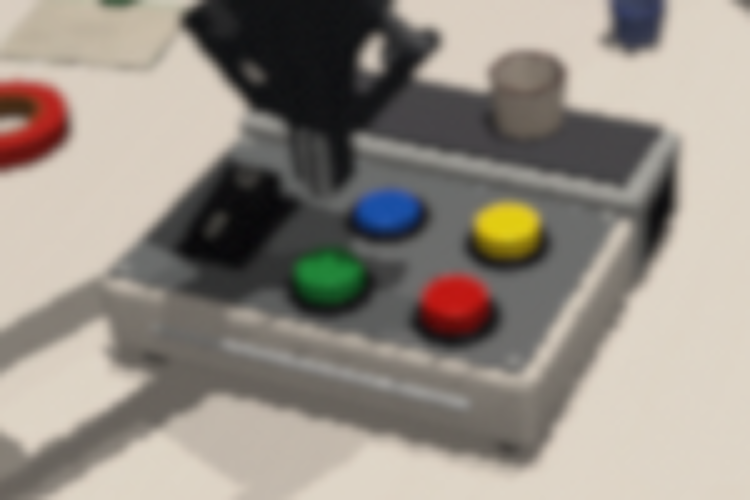

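The side view shows the blue cap sunk and the other keys still up. Green is centred sideways (317 px), 11 mm further to the front. Pressing green.

```bash
python3 -m jog '[[0.3,0.46,-0.05,0],[0.5,0,0,0],[0.5,0,0,0],[0.1,0,0,0],[0,0,0,0]]'; python3 -m jog '[[0.15,0,0,0],[0.15,0,0,0],[0.15,0,0,0]]'; python3 -m jog '[[0.15,0,0,0],[0.15,0,0,0],[0.15,0,0,0]]'
```

```text
t: 7.3
tool_pos: [0.3969, 0.2059, 0.2488]
ee_rot: [[-0.003, -0.755, -0.656], [-0.009, -0.656, 0.755], [-1.0, 0.008, -0.005]]
force: [0.6, -0.9, 1.6]
opening: 0.0005
t: 7.55
tool_pos: [0.398, 0.2065, 0.2415]
ee_rot: [[-0.004, -0.754, -0.657], [-0.01, -0.656, 0.754], [-1.0, 0.009, -0.005]]
force: [-12.3, -5.1, 33.6]
opening: 0.0
t: 7.8
tool_pos: [0.3981, 0.2068, 0.2417]
ee_rot: [[-0.005, -0.754, -0.657], [-0.011, -0.657, 0.754], [-1.0, 0.011, -0.005]]
force: [-10.1, -4.3, 20.4]
opening: 0.0002
```

Green was pressed to its hard stop (tip z 0.0687). Lifting away and checking.

```bash
python3 -m jog '[[-0.8,0,0,0],[-1,0,0,0],[-1,0,0,0],[-1,0,0,0],[-1,-0.5,0,0],[-1,-1,0,0],[0,-1,0,0],[0,-1,0,0],[0,0,0,0],[0,0,0,0],[0,0,0,0]]'
python3 - <<'E'
from m import *
im,c,s=meas('w7',(0,0,640,400))
t=viewer.read_camera('side')[150:300,200:350]; cv2.imwrite('pics/s7.png',cv2.resize(t,None,fx=4,fy=4,interpolation=cv2.INTER_CUBIC)[:,:,::-1])
E
```

```text
t: 8.72
tool_pos: [0.4684, 0.2697, 0.3979]
ee_rot: [[0.01, -0.753, -0.657], [-0.003, -0.657, 0.753], [-1.0, -0.006, -0.009]]
force: [0.4, -0.2, -0.2]
opening: 0.0001
t 8.7167 tip [0.4702 0.2692 0.2249] F [ 0.4 -0.2 -0.2] tip px [317. 265.]
yellow [0.485  0.1936 0.0755] delta tool [ 0.1498  0.0393 -0.0654]
green [0.3934 0.2029 0.0755] delta tool [0.1488 0.1022 0.0019]
blue [0.4409 0.244  0.0755] delta tool [0.1492 0.0395 0.0016]
red [0.3246 0.4603 0.0755] delta tool [ 0.1473 -0.0152  0.241 ]
green blue 0.0627 40.9
red yellow 0.3112 -59.0
red green 0.2664 -75.0
yellow blue 0.067 131.2
```

View pics/w7.png

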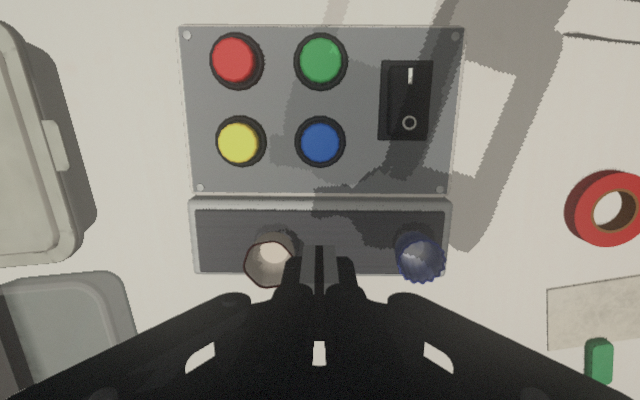

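View pics/s7.png

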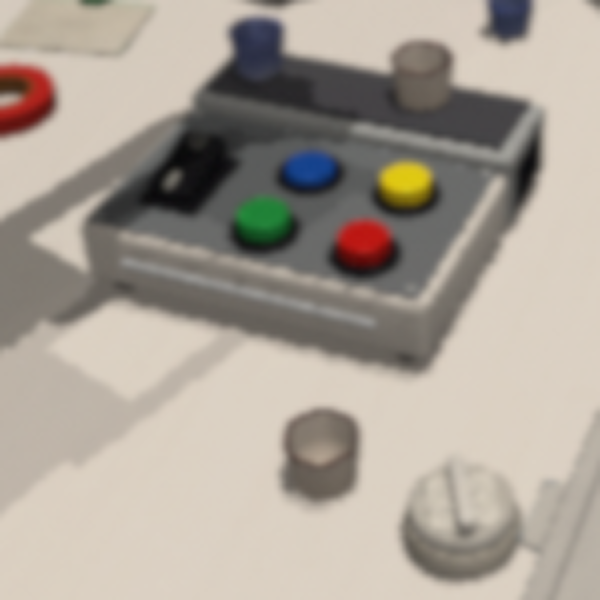

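The rocker is on, blue is in, green is back out, and red and yellow are up. The cups and timer stand where they were, and the tool is clear at 0.22 m.

```bash
python3 -c "
from station import arm
print(arm.hand_in())"
```

```text
the job is handed in; nothing more can be done
None
```

I pressed the rocker, the blue key and the green key in that order with the closed fingertips. I lifted clear and handed the job in at about 8.8 s of the 51 s allowed.

- **Presses:** Each one ended against a hard stop, with readings of about 20–34 N, well under the 120 N wrist limit. The tip stopped at z ≈ 0.076 m on the rocker's slope and at 0.0687 m on both keys, against the 0.0685 m I expected for fully in. The rocker's marks also measured 35.3 mm apart in the picture, which fits fully on.
- **Last pictures:** The rocker's bar end is down and blue is sunk. Green is back out, and red and yellow are up. The cups on the plate, the white cup in front and the timer show no visible shift. The blue cup on the table was only partly in the last view. The tool was free, with the fingertips at 0.22 m and no force on them.
- **Disagreements:** The top and wrist views differed by 3–5 mm on the key positions and the side view by up to about 9 mm, so I aimed between the top and wrist values. Some automatic colour readings were wrong: green was missed at first, red was sometimes confused with the tape roll, and caps were partly hidden by the gripper. I corrected those by eye.
- **Not measured:** I judged rocker angle and key travel from tip height, force and pictures, because the joint values can't be read directly.

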